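# Scrub the feeding bottle, then hold the steriliser open for it

### The arm

A 6-joint arm with a two-finger parallel gripper is mounted at the origin on a cart in front of the work surface, level with it; the furniture and walls round the work are solid. World frame = base frame: x ahead of the robot, y to its left, z up, the work surface at z = 0. Lengths are in m, angles in degrees, forces in N, time in s.
With the tool pointing down it reaches from about 0.35 to 0.875 m from the base axis. Payload 4.2 kg.
Tool frame: the origin (TCP) lies where the fingers leave the gripper's body, on its centre line; the fingertips stand 70 mm ahead of it and the grasp point (between the pads) lies 51 mm ahead of it; z points along the fingers, y is the direction in which the jaws open and shut (so a half turn about z gives the same grasp; the last joint's range is limited). The gripper opens to 87 mm and grips with 3 to 60 N. Pads are 19 mm wide; open, the fingers measure 117 mm over their backs; the gripper's body (75 mm by 190 mm) begins 51 mm behind the grasp point.
Start: joints at [82.54, 22.042, 0.453, 0, -68.411, -14.817], TCP at [0.237, 0.578, 0.292] pointing down, gripper open.
Joint ranges: [-179.83, 179.83], [-69.29, 118.12], [-61.27, 80.66], [-181.25, 117.63], [-171.15, -9.14], [-177.46, 177.46]. Speed limits (degrees/s): [159.86, 159.86, 180, 180, 180, 180].

### API

Orientations are given as a 3x3 rotation matrix whose columns are the frame's x, y, z axes.
In Python, from station import sense, capture, camera_model, finish_job gives the robot as it stands.
- The arm moves only by the shell command python3 -m inch 'ROWS'. ROWS is JSON, a list of rows, each an object with "hand": the closure, from 0 (fully open) to 1 (shut); "slide": the shift along the world's x, y, z in cm, a list of three; "yaw": the turn about the world's z in rad. A call has 1 to 10 rows; each row is the pose to reach, as a shift and turn from the pose commanded when the call began; what a row does not reach only later rows make up. A row lasts 1/8 s, in which the tool goes at most 62.5 mm and 10.7 degrees, less where a joint would pass 70% of its speed; a pose out of reach is approached as far as the arm can. A call with a gripper value outside its range is refused whole. The fingers move at their own pace and stop on an object; the grip force is fixed at half the most. Time passes only in rows, so rows that repeat a pose let the fingers close. It gives the time, the measured TCP pose, the force and the opening at its end, in the units of the state.
- sense(): the state, without advancing time (a new reading comes with each control period).
- capture(name): name is "scene" or "top" or "wrist"; returns the picture (480x640x3 uint8, blue, green, red); there is no depth.
- camera_model(name): a dict with "mtx" (3x3 intrinsics, pixels), "xyz" and "orientation" of the camera in the world; the wrist camera has in their place "tool_from_camera" (4x4, takes a point from camera to tool coordinates, whose origin is the TCP and whose axes are the flange's). Camera axes: x right, y up, looking along -z (the intrinsics and any distortion apply to the point x, -y, -z); pixel columns grow to the right and rows downward; lengths in m; the calibration is good to about 2 mm. The wrist camera is an equidistant fisheye: a pixel r from the principal point sees the ray r / f radians off the axis. A picture is of the moment at which its call begins: read the wrist's pose just before it. camera_model takes no time and is no camera call.
- finish_job(): hands the job in, once; it reports no verdict.
The state is a dict: "time_s": time; "joints": joint angles; "joint_velocities": joint speeds; "effort": joint torques, N m; "tcp_pos": TCP position; "ee_rot": TCP orientation; "wrist_force": force on the tool from outside, world axes, zero at the start; "moment": the same for the moment, N m; "gripper_width": opening from 0.0 (shut) to 1.0 (fully open).
Only numpy, scipy, OpenCV 4.12 (cv2) and the standard library are available. Lean on these libraries where they do the work, as an engineer would, in place of code of your own. Each camera call takes 0.05 s, during which the arm holds its last target. There are 200 camera calls.

### The job

Scrub out the open feeding bottle with the bottle brush: three times right down to the bottom, each time drawing it up again until the bristles show above the rim; then stand the brush back in its holder and let it go. Then take the steriliser's lid by its bar handle, swing it up and finish while still holding it at 60 degrees from closed, steady, so that I can lay the bottle in while the drips run back into the tub: it falls shut when let go, so do not let go at the end. The bottle stays standing where it is, and nothing else on the worktop is to be pushed about or knocked over.

Things in the scene. Friction and masses are not known exactly. Their poses are not given: they have to be found in the camera images.
- brush: Bottle brush, 216 mm long, about 60 g, standing upright, head down, loose in its holder at the start. Origin at the middle of the flat lower end (tip), z along the brush towards the handle. White bristle head from 0 to 62 mm (39 mm across as it looks; it behaves like a solid cylinder 34 mm across), thin steel stem to 124 mm, then a round light wooden handle 18 mm thick from 132 to 205 mm with a 20 mm thick end at 216 mm. It is round, so its yaw does not matter.
- brush_grip (a point): Point on the axis of the brush's handle, 175 mm above its tip: a good place to grip, from straight above.
- bottle: The open feeding bottle: clear plastic, 62 mm wide, 115 mm tall with a neck 49 mm wide outside, about 140 g, loose, standing upright. Origin in the middle of its underside, z up. Its round mouth is 44 mm wide inside, the body 57 mm inside. The only feeding bottle without a cap.
- bottle_mouth (a point): Centre of the bottle's mouth, 115 mm above its underside.
- bottle_floor (a point): Centre of the bottle's inner floor, 5 mm above its underside.
- holder: Brush holder: white ceramic cup 50 mm wide and 68 mm tall on a black rubber suction foot 66 mm wide, fixed to the worktop. Origin in the middle of its underside, z up. Inside it is 43 mm wide; the rim is flared to 47 mm.
- holder_floor (a point): Centre of the holder's inner floor, 10 mm above the worktop, where the brush's tip rests.
- steriliser: Steam steriliser: white plastic tub 170 mm deep (x), 230 mm wide (y), 85 mm high, fixed to the worktop, closed by a clear lid that is 28 mm high. Origin in the middle of its underside; -x is its front (button and lid handle), z up. Its yaw varies by up to 0.13 rad. A wall cabinet overhangs the back of the worktop, from 0.6 m ahead of the robot, its underside 620 mm above the worktop.
- lid (a joint): Opening angle of the lid in rad, 0 closed (start) to 1.75; 60 degrees = 1.047. The hinge runs along the tub's y axis at the rear; the front edge swings up and back. Nothing but its weight (0.35 kg or so, little friction) acts on it: it falls shut from 60 degrees.
- lid_handle (a point): Middle of the lid's bar handle: a round white bar 10 mm thick and about 92 mm long in the open, parallel to the tub's y axis, 38 mm in front of the tub's front face (33 mm free gap for a finger) and 92 mm above the worktop when shut. It lies 216 mm in front of the hinge line and 6 mm above it when shut, and is rigid with the lid, so it moves on an arc about the hinge (at 60 degrees it is 276 mm above the worktop). The round bar can turn between the fingers.
- lid_hinge (a point): Middle of the lid's hinge line, 93 mm behind the tub's centre, 86 mm above the worktop; the hinge axis is the tub's y axis.
- salt_shaker: Bystander: white-topped clear salt shaker, 44 mm wide, 90 mm tall. Origin in the middle of its underside.
- spice_pot: Bystander: small spice jar, 41 mm wide, 99 mm tall. Origin in the middle of its underside.
- closed_bottle: Bystander: filled feeding bottle with its cap on, 62 x 62 x 171 mm. Origin in the middle of its underside.
- amber_glass_a: Bystander: amber drinking glass, 79 mm wide at the rim, 97 mm tall; it may stand right beside the open bottle or the brush holder. Origin in the middle of its underside.
- amber_glass_b: Bystander: second amber drinking glass, 78 mm wide, 97 mm tall. Origin in the middle of its underside.

How it is judged (in metres and radians):
On the way, in this order (a step that is already met when the one before it is completed fails the run):
1. the brush has been pushed down to the floor of the open bottle once (tip within 18 mm of it) (z of brush in the frame of bottle_floor between -0.006 and 0.018 m and x of brush in the frame of bottle_floor between -0.02 and 0.02 m and y of brush in the frame of bottle_floor between -0.02 and 0.02 m), for 0.05 s.
2. the brush has been drawn up until its bristles show above the bottle's rim (tip at least 50 mm above the inner floor) (z of brush in the frame of bottle_floor above 0.05 m), for 0.05 s.
3. the brush has been pushed down to the floor of the open bottle a second time (tip within 18 mm of it) (all of step 1), for 0.05 s.
4. the brush has been drawn up until its bristles show above the bottle's rim (tip at least 50 mm above the inner floor) (z of brush in the frame of bottle_floor above 0.05 m), for 0.05 s.
5. the brush has been pushed down to the floor of the open bottle a third time (tip within 18 mm of it) (all of step 3), for 0.05 s.
6. the brush stands in its holder again, let go (horizontal distance between brush and holder_floor below 0.012 m and z of brush in the frame of holder_floor between -0.006 and 0.012 m and angle between brush's own z axis and vertical below 0.25 rad and contact force between the fingers and brush below 0.1 N), for 0.2 s.
At the end, for the whole second after the job is handed in: The fingers hold the lid steady 53 to 67 degrees open (0.925 to 1.17 rad, under 0.1 rad/s, over 0.5 N); the brush stands let go in its holder (tip within 12 mm of its floor's middle, lean under 0.25 rad); the bottle stands upright (0.1 rad) within 30 mm of its start (all of step 6 and value of joint lid between 0.925 and 1.17 rad and velocity of joint lid between -0.1 and 0.1 rad/s and contact force between the fingers and lid above 0.5 N and distance of bottle from where it was at the start of the episode below 0.03 m and angle between bottle's own z axis and vertical below 0.1 rad); the arm keeps its last pose, push and grip.
It fails at once if the open bottle is tipped over (more than 0.4 rad) (angle between bottle's own z axis and vertical above 0.4 rad).
It fails at once if a bystander (the glasses, the closed bottle, the salt shaker, the spice jar) is moved by more than 25 mm or knocked over (distance of any of salt_shaker, spice_pot, closed_bottle, amber_glass_a, amber_glass_b from where it was at the start of the episode above 0.025 m or angle between any of salt_shaker, spice_pot, closed_bottle, amber_glass_a, amber_glass_b's own z axis and vertical above 0.4 rad).
It also fails if it takes over 64 s, if anything falls off the work surface, if the arm or the gripper's body presses on something with over 40 N, if the wrist force passes 120 N, or if a joint passes its speed limit or range.

## Working session

There is one attempt and no reset: what is moved stays moved. The work goes in short steps, Python scripts to look and compute and a shell command to move; the robot and the scene stay as the last step left them, time stands still between calls to the robot, and variables do not carry over. Pictures are saved under pics/ and viewed, about 8 in all and at most 12, crops included, and the job is handed in when it is done.

```bash
mkdir -p pics; ls
cat > h.py <<'E'
import numpy as np, cv2
from station import sense, capture, camera_model
def ray(name,u,v,cm=None,st=None):
    cm=cm or camera_model(name); K=np.array(cm["mtx"])
    if name!="wrist":
        p=np.linalg.solve(K,[u,v,1.]); d=np.array([p[0],-p[1],-1])
        return np.array(cm["xyz"]), np.array(cm["orientation"])@d
    st=st or sense(); a=np.array([(u-K[0,2])/K[0,0],(v-K[1,2])/K[1,1]]); r=np.hypot(*a)+1e-12
    d=np.array([a[0]/r*np.sin(r),-a[1]/r*np.sin(r),-np.cos(r)])
    T=np.array(cm["tool_from_camera"]); R=np.array(st["ee_rot"])
    return np.array(st["tcp_pos"])+R@T[:3,3], R@T[:3,:3]@d
def onz(name,u,v,z,**k):
    o,d=ray(name,u,v,**k); return o+d*(z-o[2])/d[2]
E
python3 - <<'E'
from h import *
print({k:v for k,v in sense().items()})
for n in("scene","top","wrist"):
    print(n,camera_model(n)); cv2.imwrite(f"pics/{n}0.png",capture(n))
E
```

```text
pics
{'time_s': 0.0, 'joints': array([ 8.25400170e+01,  2.20898928e+01,  3.80336173e-01, -2.96839719e-02,
       -6.84102230e+01, -1.48167057e+01]), 'joint_velocities': array([ 0.11644771, -0.07768756,  0.13123988,  0.03757551, -0.04020107,
        0.11123919]), 'effort': array([ 7.05435432e-04, -3.90663600e+01,  1.87406230e+01,  4.21993285e+00,
        1.09961358e-02, -1.93652959e-04]), 'tcp_pos': array([0.23672703, 0.57795003, 0.29117059]), 'ee_rot': array([[ 9.25291580e-01, -3.79255759e-01, -7.49075450e-04],
       [-3.79256493e-01, -9.25289399e-01, -2.01026133e-03],
       [ 6.92916160e-05,  2.14416961e-03, -9.99997699e-01]]), 'wrist_force': array([-0.03557988, -0.50011946,  0.822637  ]), 'moment': array([0.02923012, 0.01653078, 0.00194898]), 'gripper_width': 0.998183848341105}
scene {'mtx': array([[434.71309252,   0.        , 319.72637159],
       [  0.        , 434.71309252, 239.13198321],
       [  0.        ,   0.        ,   1.        ]]), 'xyz': array([0.12279008, 0.22458772, 0.84236421]), 'orientation': array([[-5.43346900e-01,  6.59964374e-01, -5.18865274e-01],
       [-8.
[... 324 characters left out ...]
52589]), 'orientation': array([[-0.01087332,  0.99349814, -0.11332795],
       [-0.99985769, -0.00934045,  0.01404821],
       [ 0.01289834,  0.11346457,  0.99345832]])}
wrist {'mtx': array([[371.64829954,   0.        , 320.60176361],
       [  0.        , 371.64829954, 243.57316417],
       [  0.        ,   0.        ,   1.        ]]), 'tool_from_camera': array([[-6.41549338e-04,  9.58205579e-01,  2.86079807e-01,
         7.95860662e-02],
       [ 9.99999465e-01,  8.46923671e-04, -5.94162846e-04,
         3.22993874e-04],
       [-8.11617915e-04,  2.86079273e-01, -9.58205610e-01,
        -9.19697765e-02],
       [ 0.00000000e+00,  0.00000000e+00,  0.00000000e+00,
         1.00000000e+00]])}
```

View pics/top0.png

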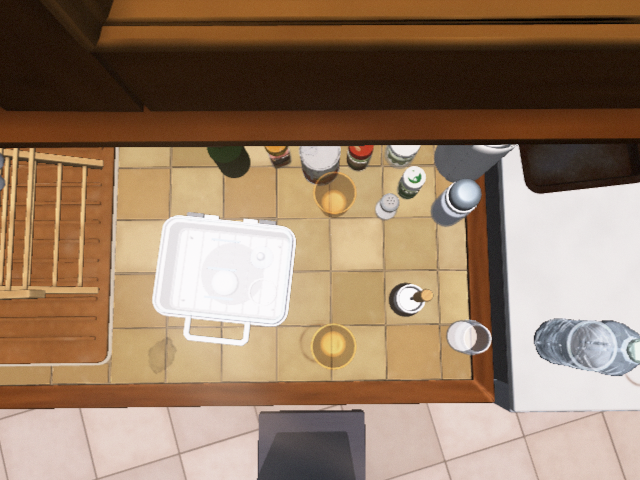

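View pics/scene0.png

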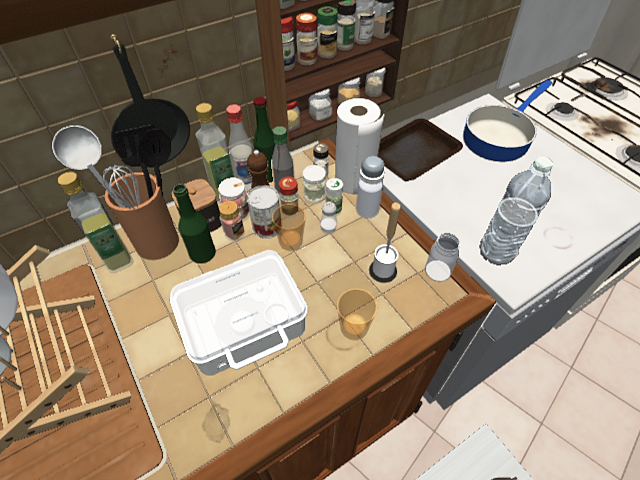

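Top view: holder about (408,298), brush handle end (426,295), open bottle about (468,337), glass (333,346), lid handle bar about (216,341). The scene view shows the same layout. I'll zoom for measurement.

Run:
```python
from h import *
t=cv2.imread("pics/top0.png"); s=cv2.imread("pics/scene0.png")
a=cv2.resize(t[270:370,370:500],(780,600),interpolation=cv2.INTER_CUBIC)
cv2.imwrite("pics/topcrop.png",a)
b=cv2.resize(s[190:290,350:480],(780,600),interpolation=cv2.INTER_CUBIC)
cv2.imwrite("pics/scenecrop.png",b)
for n,u,v,z in [("top",408,298,.07),("top",427,295,.22),("top",333,346,.097),("top",216,341,.092),("top",188,338,.092),("top",247,343,.092),("top",463,336,.0),("top",478,338,.115)]:
    print(n,u,v,onz(n,u,v,z).round(3))
```

```text
top 408 298 [ 0.52  -0.202  0.07 ]
top 427 295 [ 0.52  -0.208  0.22 ]
top 333 346 [ 0.438 -0.065  0.097]
top 216 341 [0.448 0.139 0.092]
top 188 338 [0.454 0.187 0.092]
top 247 343 [0.444 0.085 0.092]
top 463 336 [ 0.448 -0.316  0.   ]
top 478 338 [ 0.449 -0.313  0.115]
```

View pics/topcrop.png

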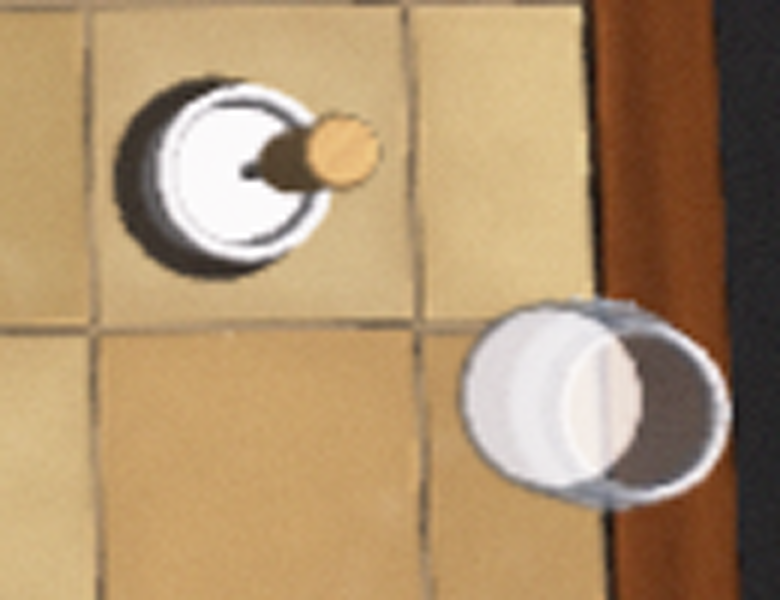

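View pics/scenecrop.png

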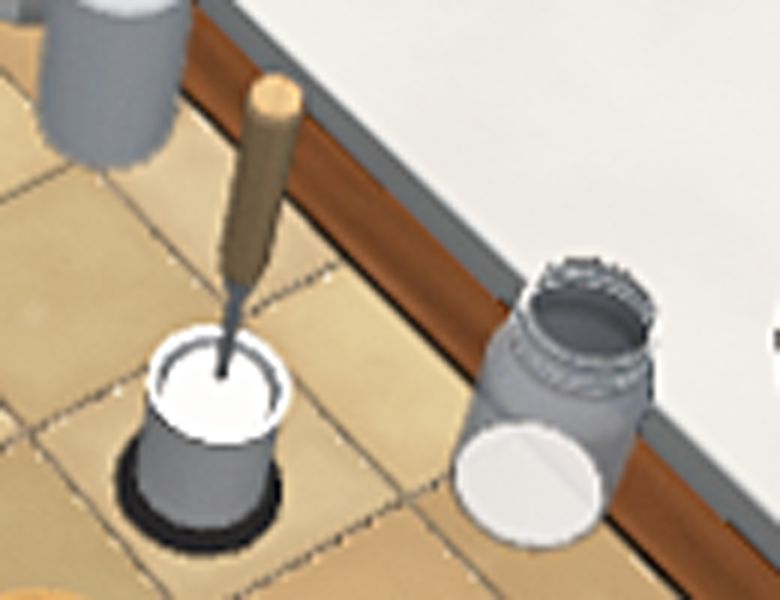

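Run:
```python
from h import *
def tri(a,b):
    (o1,d1),(o2,d2)=ray("top",*a),ray("scene",*b)
    t=np.linalg.lstsq(np.c_[d1,-d2],o2-o1,rcond=None)[0]; p,q=o1+d1*t[0],o2+d2*t[1]
    return ((p+q)/2).round(4),np.linalg.norm(p-q).round(4)
o=.42
T=lambda u,v:(370+u/6-o,270+v/6-o); S=lambda u,v:(350+u/6-o,190+v/6-o)
print("brush end .226",tri(T(343,152),S(276,98)))
print("holder rim",tri(T(245,173),S(220,385)))
print("bottle mouth",tri(T(645,411),S(590,310)))
print("bottle floor",tri(T(551,398),S(530,485)))
print("foot top",onz("top",*T(213,178),.008),onz("scene",*S(198,488),.008))
print("glass rim scene",onz("scene",356,307,.097))
# lid bar mask
t=cv2.imread("pics/top0.png"); m=(t.min(2)>225)
m[:,:180]=0;m[:,256:]=0;m[:335]=0;m[352:]=0
for u in range(195,244,8):
    r=np.where(m[:,u])[0]; print(u,r.min() if len(r) else None,r.max() if len(r) else None,onz("top",u,r.mean(),.092).round(4) if len(r) else'')
```

```text
brush end .226 (array([ 0.5199, -0.2065,  0.2236]), np.float64(0.0005))
holder rim (array([ 0.5193, -0.2063,  0.0687]), np.float64(0.0003))
bottle mouth (array([ 0.4496, -0.3105,  0.116 ]), np.float64(0.0011))
bottle floor (array([ 0.4487, -0.312 ,  0.0059]), np.float64(0.0002))
foot top [ 0.51976046 -0.20545436  0.008     ] [ 0.51621163 -0.20257759  0.008     ]
glass rim scene [ 0.43562371 -0.06154918  0.097     ]
195 336 340 [0.4539 0.1751 0.092 ]
203 336 341 [0.4529 0.1612 0.092 ]
211 337 341 [0.4519 0.1473 0.092 ]
219 338 342 [0.45   0.1334 0.092 ]
227 339 343 [0.4481 0.1195 0.092 ]
235 340 344 [0.4462 0.1056 0.092 ]
243 337 344 [0.4487 0.0917 0.092 ]
```

```bash
python3 -m inch '[{"hand":0,"slide":[0,0,7],"yaw":0},{"hand":0,"slide":[5,-8,7],"yaw":0},{"hand":0,"slide":[28.3,-78.4,7],"yaw":0},{"hand":0,"slide":[28.3,-78.4,7],"yaw":0},{"hand":0,"slide":[28.3,-78.4,7],"yaw":0},{"hand":0,"slide":[28.3,-78.4,7],"yaw":0},{"hand":0,"slide":[28.3,-78.4,7],"yaw":0},{"hand":0,"slide":[28.3,-78.4,7],"yaw":0},{"hand":0,"slide":[28.3,-78.4,7],"yaw":0},{"hand":0,"slide":[28.3,-78.4,7],"yaw":0}]'
```

```text
time_s: 1.4
tcp_pos: [0.4317, 0.0504, 0.3615]
ee_rot: [[0.926, -0.379, 0.001], [-0.379, -0.926, 0.0], [0.0, -0.001, -1.0]]
wrist_force: [0.9, 0.9, -0.2]
gripper_width: 1.003
```

```bash
python3 -m inch '[{"hand":0,"slide":[8.8,-25.7,0],"yaw":0},{"hand":0,"slide":[8.8,-25.7,0],"yaw":0},{"hand":0,"slide":[8.8,-25.7,0],"yaw":0},{"hand":0,"slide":[8.8,-25.7,0],"yaw":0},{"hand":0,"slide":[8.8,-25.7,0],"yaw":0},{"hand":0,"slide":[8.8,-25.7,0],"yaw":0}]'
python3 - <<'E'
from h import *
st=sense(); print(st["tcp_pos"],st["joints"].round(1)); w=capture("wrist"); cv2.imwrite("pics/wrist1.png",w)
E
```

```text
time_s: 2.15
tcp_pos: [0.5197, -0.206, 0.3602]
ee_rot: [[0.924, -0.382, -0.002], [-0.382, -0.924, 0.0], [-0.002, 0.0, -1.0]]
wrist_force: [0.4, -0.3, 0.2]
gripper_width: 1.0
[ 0.51965289 -0.20600252  0.36016925] [ -5.   13.3  -2.3  -0.  -74.5  72.6]
```

View pics/wrist1.png

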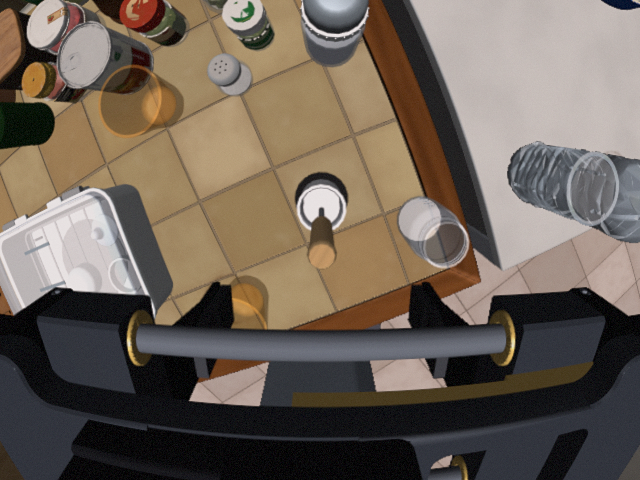

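Wrist view: brush end about (322,256) between the fingers, bottle mouth about (446,242), both clear. Check against my estimates.

```bash
python3 - <<'E'
from h import *
print(onz("wrist",322,256,.226),onz("wrist",446,242,.115),onz("wrist",322,208,.069))
E
python3 -m inch '[{"hand":0,"slide":[0,0,-5],"yaw":0},{"hand":0,"slide":[0,0,-9],"yaw":0},{"hand":0,"slide":[0,0,-12.2],"yaw":0},{"hand":0,"slide":[0,0,-12.2],"yaw":0},{"hand":1,"slide":[0,0,-12.2],"yaw":0},{"hand":1,"slide":[0,0,-12.2],"yaw":0},{"hand":1,"slide":[0,0,-12.2],"yaw":0},{"hand":1,"slide":[0,0,-12.2],"yaw":0},{"hand":1,"slide":[0,0,-12.2],"yaw":0}]'
```

```text
[ 0.52206421 -0.20751711  0.226     ] [ 0.45367628 -0.31201168  0.115     ] [ 0.52196897 -0.2082491   0.069     ]
time_s: 3.32
tcp_pos: [0.5197, -0.2047, 0.2395]
ee_rot: [[0.925, -0.379, 0.0], [-0.379, -0.925, -0.0], [0.0, -0.0, -1.0]]
wrist_force: [-0.2, 1.8, -0.4]
gripper_width: 0.517
```

```bash
python3 -m inch '[{"hand":1,"slide":[0,0,0],"yaw":0},{"hand":1,"slide":[0,0,0],"yaw":0},{"hand":1,"slide":[0,0,0],"yaw":0},{"hand":1,"slide":[0,0,0],"yaw":0},{"hand":1,"slide":[0,0,0],"yaw":0},{"hand":1,"slide":[0,0,0],"yaw":0}]'
```

```text
time_s: 4.08
tcp_pos: [0.5196, -0.2046, 0.2392]
ee_rot: [[0.925, -0.379, -0.0], [-0.379, -0.925, 0.0], [-0.0, -0.0, -1.0]]
wrist_force: [0.3, 0.4, -0.3]
gripper_width: 0.201
```

```bash
python3 -m inch '[{"hand":1,"slide":[0,0,4],"yaw":0},{"hand":1,"slide":[0,0,9],"yaw":0},{"hand":1,"slide":[0,0,14],"yaw":0},{"hand":1,"slide":[-2,-3,14],"yaw":0},{"hand":1,"slide":[-5,-7.5,14],"yaw":0},{"hand":1,"slide":[-7,-10.6,14],"yaw":0},{"hand":1,"slide":[-7,-10.6,14],"yaw":0},{"hand":1,"slide":[-7,-10.6,14],"yaw":0}]'
python3 - <<'E'
from h import *
print(sense()["tcp_pos"],sense()["wrist_force"]); t=capture("top"); s=capture("scene"); cv2.imwrite("pics/t2.png",t);cv2.imwrite("pics/s2.png",s)
a=cv2.resize(t[270:400,410:530],(480,520),interpolation=cv2.INTER_CUBIC)
b=cv2.resize(s[170:300,390:470],(320,520),interpolation=cv2.INTER_CUBIC)
cv2.imwrite("pics/c2.png",np.hstack([a,b]))
E
```

```text
time_s: 5.08
tcp_pos: [0.4498, -0.3104, 0.3793]
ee_rot: [[0.925, -0.379, 0.0], [-0.379, -0.925, 0.0], [0.0, -0.0, -1.0]]
wrist_force: [0.6, -0.1, 0.1]
gripper_width: 0.207
[ 0.44978002 -0.31039781  0.37925905] [ 0.62213932 -0.08191671  0.05707913]
```

View pics/c2.png

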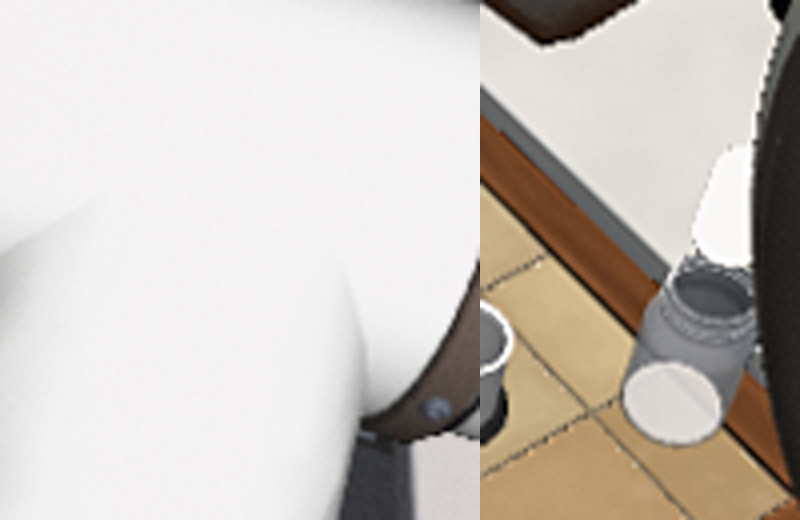

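Brush head hangs over the bottle mouth as intended (scene crop); the arm hides the top view. Descend partly and check the force.

```bash
python3 -m inch '[{"hand":1,"slide":[0,0,-3],"yaw":0},{"hand":1,"slide":[0,0,-5],"yaw":0},{"hand":1,"slide":[0,0,-7.5],"yaw":0},{"hand":1,"slide":[0,0,-7.5],"yaw":0}]'
python3 - <<'E'
from h import *
w=capture("wrist"); s=capture("scene")
cv2.imwrite("pics/c3.png",np.hstack([cv2.resize(w[150:350,220:420],(500,500),interpolation=cv2.INTER_CUBIC),cv2.resize(s[170:300,400:475],(288,500),interpolation=cv2.INTER_CUBIC)]))
E
```

```text
time_s: 5.68
tcp_pos: [0.4494, -0.3094, 0.3024]
ee_rot: [[0.926, -0.378, -0.004], [-0.378, -0.926, 0.002], [-0.005, -0.0, -1.0]]
wrist_force: [-0.2, -0.2, -0.1]
gripper_width: 0.203
```

View pics/c3.png

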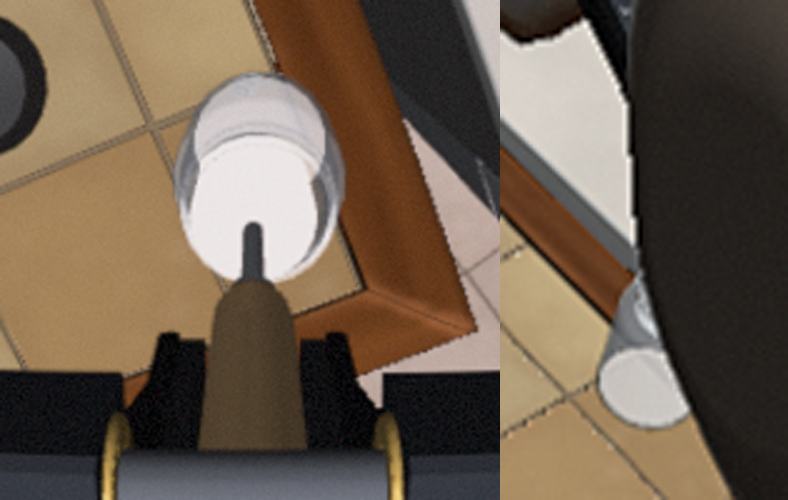

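The brush head is inside the mouth (stem at (253,235) in the crop, bottle centred on about 260), no force. Scrub.

```bash
python3 -m inch '[{"hand":1,"slide":[0,0,-3.5],"yaw":0},{"hand":1,"slide":[0,0,-6.5],"yaw":0},{"hand":1,"slide":[0,0,-6.5],"yaw":0},{"hand":1,"slide":[0,0,-6.5],"yaw":0}]'
```

```text
time_s: 6.28
tcp_pos: [0.4509, -0.3111, 0.2414]
ee_rot: [[0.926, -0.378, 0.003], [-0.378, -0.926, -0.002], [0.004, 0.001, -1.0]]
wrist_force: [1.1, 0.2, -0.4]
gripper_width: 0.202
```

```bash
python3 -m inch '[{"hand":1,"slide":[0,0,-0.4],"yaw":0},{"hand":1,"slide":[0,0,-0.4],"yaw":0},{"hand":1,"slide":[0,0,3.5],"yaw":0},{"hand":1,"slide":[0,0,6.6],"yaw":0},{"hand":1,"slide":[0,0,6.6],"yaw":0},{"hand":1,"slide":[0,0,6.6],"yaw":0},{"hand":1,"slide":[0,0,3],"yaw":0},{"hand":1,"slide":[0,0,-0.4],"yaw":0},{"hand":1,"slide":[0,0,-0.4],"yaw":0},{"hand":1,"slide":[0,0,-0.4],"yaw":0}]'
```

```text
time_s: 7.52
tcp_pos: [0.4494, -0.3105, 0.2346]
ee_rot: [[0.925, -0.379, -0.002], [-0.379, -0.925, 0.001], [-0.002, 0.0, -1.0]]
wrist_force: [0.2, -0.1, -0.7]
gripper_width: 0.2
```

```bash
python3 -m inch '[{"hand":1,"slide":[0,0,-0.1],"yaw":0},{"hand":1,"slide":[0,0,3.5],"yaw":0},{"hand":1,"slide":[0,0,7],"yaw":0},{"hand":1,"slide":[0,0,7],"yaw":0},{"hand":1,"slide":[0,0,7],"yaw":0},{"hand":1,"slide":[0,0,3],"yaw":0},{"hand":1,"slide":[0,0,-0.1],"yaw":0},{"hand":1,"slide":[0,0,-0.1],"yaw":0},{"hand":1,"slide":[0,0,-0.1],"yaw":0},{"hand":1,"slide":[0,0,-0.1],"yaw":0}]'
python3 - <<'E'
from h import *
w=capture("wrist"); cv2.imwrite("pics/c4.png",cv2.resize(w[130:350,220:500],(764,600),interpolation=cv2.INTER_CUBIC))
E
```

```text
time_s: 8.78
tcp_pos: [0.4499, -0.3107, 0.2351]
ee_rot: [[0.925, -0.379, 0.001], [-0.379, -0.925, -0.0], [0.001, -0.0, -1.0]]
wrist_force: [-1.2, 0.3, -0.4]
gripper_width: 0.197
```

View pics/c4.png

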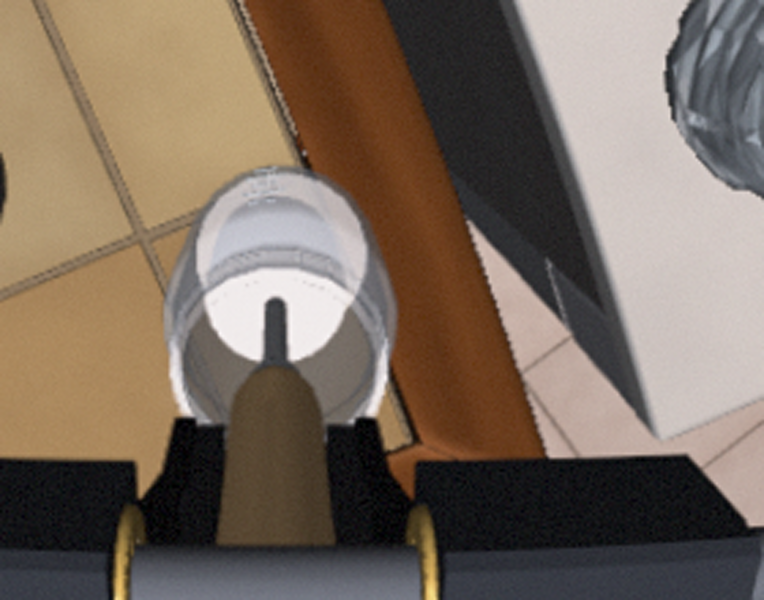

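Head is at the bottom of the bottle, bottle upright, no side load; three strokes done. Return to the holder.

```bash
python3 -m inch '[{"hand":1,"slide":[0,0,5],"yaw":0},{"hand":1,"slide":[0,0,10],"yaw":0},{"hand":1,"slide":[0,0,14.5],"yaw":0},{"hand":1,"slide":[2,3,14.5],"yaw":0},{"hand":1,"slide":[5,7.5,14.5],"yaw":0},{"hand":1,"slide":[7,10.5,14.5],"yaw":0},{"hand":1,"slide":[7,10.5,14.5],"yaw":0},{"hand":1,"slide":[7,10.5,9.5],"yaw":0},{"hand":1,"slide":[7,10.5,9.5],"yaw":0},{"hand":1,"slide":[7,10.5,9.5],"yaw":0}]'
python3 - <<'E'
from h import *
w=capture("wrist"); s=capture("scene"); print(sense()["tcp_pos"])
cv2.imwrite("pics/c5.png",np.hstack([cv2.resize(w[150:350,220:420],(500,500),interpolation=cv2.INTER_CUBIC),cv2.resize(s[190:300,350:410],(272,500),interpolation=cv2.INTER_CUBIC)]))
E
```

```text
time_s: 10.07
tcp_pos: [0.5201, -0.2066, 0.3313]
ee_rot: [[0.925, -0.379, 0.002], [-0.379, -0.925, -0.002], [0.003, 0.001, -1.0]]
wrist_force: [0.7, 0.2, -0.1]
gripper_width: 0.198
[ 0.52035621 -0.20630081  0.33176752]
```

View pics/c5.png

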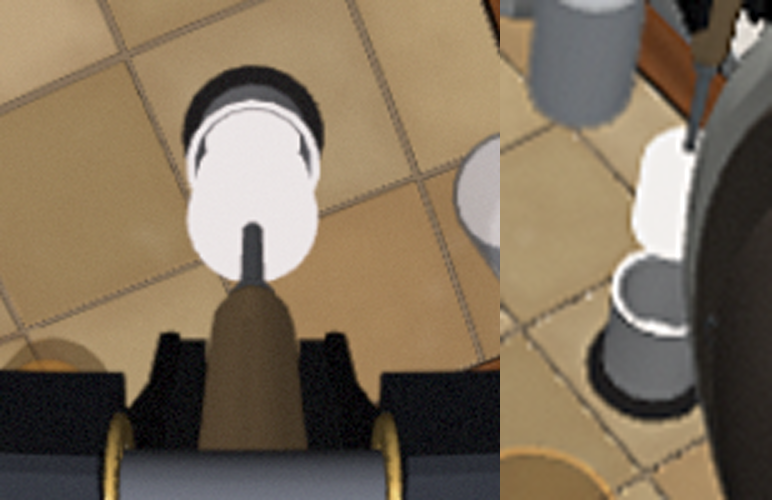

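Head (253,215) lines up with the holder (253,150) in the wrist view. Lower it.

```bash
python3 -m inch '[{"hand":1,"slide":[0,0,-3],"yaw":0},{"hand":1,"slide":[0,0,-6],"yaw":0},{"hand":1,"slide":[0,0,-9.1],"yaw":0},{"hand":1,"slide":[0,0,-9.1],"yaw":0},{"hand":1,"slide":[0,0,-9.1],"yaw":0}]'
```

```text
time_s: 10.8
tcp_pos: [0.5208, -0.206, 0.2406]
ee_rot: [[0.925, -0.379, 0.004], [-0.379, -0.925, -0.001], [0.004, -0.0, -1.0]]
wrist_force: [0.3, 0.1, 0.1]
gripper_width: 0.196
```

```bash
python3 -m inch '[{"hand":0.6,"slide":[0,0,0],"yaw":0},{"hand":0.6,"slide":[0,0,0],"yaw":0},{"hand":0.4,"slide":[0,0,0],"yaw":0},{"hand":0.3,"slide":[0,0,0],"yaw":0},{"hand":0.3,"slide":[0,0,0],"yaw":0},{"hand":0.3,"slide":[0,0,0],"yaw":0},{"hand":0.3,"slide":[0,0,2],"yaw":0},{"hand":0.3,"slide":[0,0,7],"yaw":0},{"hand":0.3,"slide":[0,0,13],"yaw":0},{"hand":0.3,"slide":[0,0,13],"yaw":0}]'
python3 - <<'E'
from h import *
st=sense();print(st["tcp_pos"],st["gripper_width"],st["joints"].round(1)); s=capture("scene"); w=capture("wrist")
cv2.imwrite("pics/c6.png",np.hstack([cv2.resize(w[130:350,220:500],(500,400),interpolation=cv2.INTER_CUBIC),cv2.resize(s[190:300,350:430],(290,400),interpolation=cv2.INTER_CUBIC)]))
E
```

```text
time_s: 12.05
tcp_pos: [0.5213, -0.2062, 0.3744]
ee_rot: [[0.925, -0.379, 0.012], [-0.379, -0.926, -0.003], [0.012, -0.002, -1.0]]
wrist_force: [0.5, 0.0, -0.7]
gripper_width: 0.699
[ 0.52134887 -0.20620428  0.37435422] 0.6992780735247708 [ -5.   12.8  -1.1   0.1 -75.5  72.7]
```

View pics/c6.png

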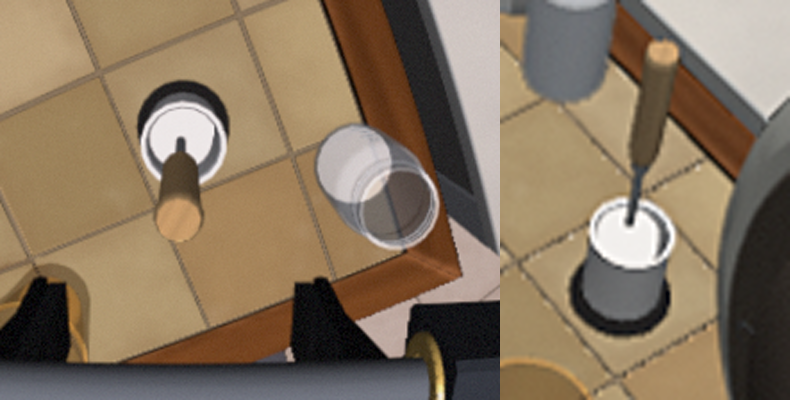

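Brush stands upright in its holder, released; bottle undisturbed. Now to the lid handle.

```bash
python3 -m inch '[{"hand":0.5,"slide":[-2,6,0],"yaw":-0.15},{"hand":0.68,"slide":[-7.1,34.3,0],"yaw":-1.29},{"hand":0.68,"slide":[-7.1,34.3,0],"yaw":-1.29},{"hand":0.68,"slide":[-7.1,34.3,0],"yaw":-1.29},{"hand":0.68,"slide":[-7.1,34.3,0],"yaw":-1.29},{"hand":0.68,"slide":[-7.1,34.3,0],"yaw":-1.29},{"hand":0.68,"slide":[-7.1,34.3,0],"yaw":-1.29},{"hand":0.68,"slide":[-7.1,34.3,0],"yaw":-1.29},{"hand":0.68,"slide":[-7.1,34.3,0],"yaw":-1.29},{"hand":0.68,"slide":[-7.1,34.3,0],"yaw":-1.29}]'
python3 -m inch '[{"hand":0.68,"slide":[0,0,-9],"yaw":0},{"hand":0.68,"slide":[0,0,-9],"yaw":0},{"hand":0.68,"slide":[0,0,-9],"yaw":0}]'
python3 - <<'E'
from h import *
st=sense();print(st["tcp_pos"],st["ee_rot"].round(3),st["gripper_width"],st["joints"].round(1)); w=capture("wrist")
cv2.imwrite("pics/w7.png",w)
E
```

```text
time_s: 13.4
tcp_pos: [0.4485, 0.1371, 0.3675]
ee_rot: [[-0.106, -0.994, -0.002], [-0.994, 0.106, -0.001], [0.001, 0.001, -1.0]]
wrist_force: [-0.4, -0.1, 0.2]
gripper_width: 0.321
time_s: 13.78
tcp_pos: [0.4478, 0.1363, 0.2763]
ee_rot: [[-0.108, -0.994, -0.005], [-0.994, 0.108, -0.003], [0.004, 0.004, -1.0]]
wrist_force: [0.1, 1.4, 0.5]
gripper_width: 0.316
[0.44780299 0.13634193 0.27628589] [[-0.108 -0.994 -0.005]
 [-0.994  0.108 -0.003]
 [ 0.004  0.004 -1.   ]] 0.31567767996614693 [ 36.9   7.5 -21.9  -0.  -60.9 -43.1]
```

View pics/w7.png

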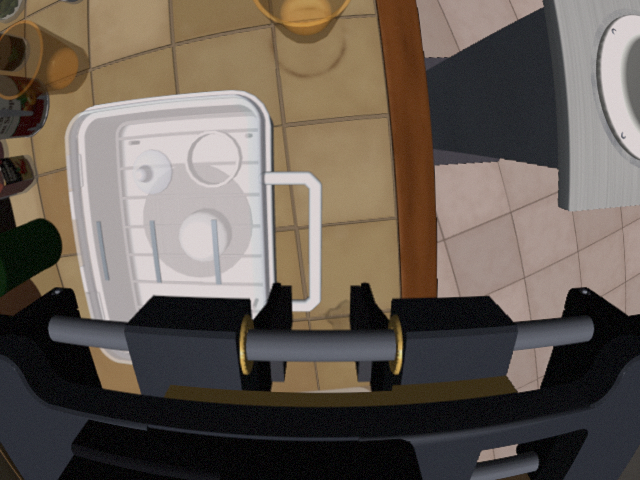

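Wrist view: bar runs vertically at u≈315 from v≈180 to 305, square to the jaws. Measure it.

Run:
```python
from h import *
st=sense(); w=cv2.imread("pics/w7.png"); R=st["ee_rot"]
for v in (195,215,235,255,275,290):
    row=w[v,296:330].min(1)>200; u=296+np.where(row)[0]
    p=onz("wrist",u.mean(),v,.092,st=st); print(v,u.min(),u.max(),p.round(4),"tool xy",((p-st["tcp_pos"])@R)[:2].round(4))
for v in (180,305): print(onz("wrist",315,v,.092,st=st).round(4))
print(onz("wrist",273,245,.10,st=st).round(4))
```

```text
195 310 319 [0.4504 0.1016 0.092 ] tool xy [ 0.0347 -0.0054]
215 310 319 [0.4521 0.1171 0.092 ] tool xy [ 0.0192 -0.0054]
235 310 319 [0.4539 0.1328 0.092 ] tool xy [ 0.0033 -0.0055]
255 310 318 [0.4561 0.149  0.092 ] tool xy [-0.013 -0.006]
275 311 318 [0.4577 0.1659 0.092 ] tool xy [-0.0299 -0.0057]
290 311 318 [0.4592 0.179  0.092 ] tool xy [-0.0431 -0.0058]
[0.4488 0.0903 0.092 ]
[0.4603 0.1926 0.092 ]
[0.486  0.1351 0.1   ]
```

```bash
python3 -m inch '[{"hand":0.68,"slide":[0.5,0.2,-4],"yaw":0},{"hand":0.68,"slide":[0.5,0.2,-8],"yaw":0},{"hand":0.68,"slide":[0.5,0.2,-10.5],"yaw":0},{"hand":0.68,"slide":[0.5,0.2,-11.5],"yaw":0},{"hand":0.68,"slide":[0.5,0.2,-12],"yaw":0}]'
python3 -m inch '[{"hand":0.68,"slide":[0,0,-1],"yaw":0},{"hand":0.68,"slide":[0,0,-1],"yaw":0}]'
```

```text
time_s: 14.45
tcp_pos: [0.4547, 0.1399, 0.1593]
ee_rot: [[-0.107, -0.994, 0.002], [-0.994, 0.107, 0.001], [-0.001, -0.002, -1.0]]
wrist_force: [-0.6, 0.4, -0.3]
gripper_width: 0.319
time_s: 14.7
tcp_pos: [0.4536, 0.1394, 0.1483]
ee_rot: [[-0.108, -0.994, -0.0], [-0.994, 0.108, -0.0], [0.0, 0.0, -1.0]]
wrist_force: [0.5, 0.8, 0.1]
gripper_width: 0.323
```

```bash
python3 -m inch '[{"hand":0.68,"slide":[0,0,-0.3],"yaw":0},{"hand":1,"slide":[0,0,-0.3],"yaw":0},{"hand":1,"slide":[0,0,-0.3],"yaw":0},{"hand":1,"slide":[0,0,-0.3],"yaw":0},{"hand":1,"slide":[0,0,-0.3],"yaw":0},{"hand":1,"slide":[0,0,-0.3],"yaw":0},{"hand":1,"slide":[0,0,-0.3],"yaw":0}]'
python3 - <<'E'
from h import *
st=sense(); print(st["tcp_pos"].round(4))
psi=-0.1085; X=np.array([np.cos(psi),np.sin(psi)])
for a in range(0,62,4):
    t=np.radians(a); f=-.216*np.cos(t)+.006*np.sin(t)+.216; z=.006*np.cos(t)+.216*np.sin(t)-.006
    print(a,(100*f*X).round(2),round(100*z,2))
E
```

```text
time_s: 15.58
tcp_pos: [0.4519, 0.1394, 0.1453]
ee_rot: [[-0.109, -0.994, -0.004], [-0.994, 0.109, -0.0], [0.001, 0.004, -1.0]]
wrist_force: [-6.6, 3.4, 4.6]
gripper_width: 0.105
[0.4519 0.1394 0.1453]
0 [ 0. -0.] 0.0
4 [ 0.09 -0.01] 1.51
8 [ 0.29 -0.03] 3.0
12 [ 0.59 -0.06] 4.48
16 [ 1.   -0.11] 5.93
20 [ 1.5  -0.16] 7.35
24 [ 2.1  -0.23] 8.73
28 [ 2.79 -0.3 ] 10.07
32 [ 3.58 -0.39] 11.36
36 [ 4.45 -0.48] 12.58
40 [ 5.41 -0.59] 13.74
44 [ 6.44 -0.7 ] 14.84
48 [ 7.55 -0.82] 15.85
52 [ 8.72 -0.95] 16.79
56 [ 9.96 -1.08] 17.64
60 [11.25 -1.23] 18.41
```

Bar gripped (9 mm). Follow the arc, with −0.15 cm in x to relieve the side load.

```bash
python3 -m inch '[{"hand":1,"slide":[-0.1,0,0.7],"yaw":0},{"hand":1,"slide":[-0.06,0,1.5],"yaw":0},{"hand":1,"slide":[0.14,0,3.0],"yaw":0},{"hand":1,"slide":[0.44,-0.1,4.5],"yaw":0},{"hand":1,"slide":[0.85,-0.1,5.9],"yaw":0},{"hand":1,"slide":[1.35,-0.15,7.35],"yaw":0},{"hand":1,"slide":[1.35,-0.15,7.35],"yaw":0}]'
```

```text
time_s: 16.45
tcp_pos: [0.4665, 0.1377, 0.2198]
ee_rot: [[-0.109, -0.994, -0.001], [-0.994, 0.109, 0.001], [-0.0, 0.001, -1.0]]
wrist_force: [-4.4, 2.9, -0.7]
gripper_width: 0.105
```

```bash
python3 -m inch '[{"hand":1,"slide":[0.6,-0.05,1.4],"yaw":0},{"hand":1,"slide":[1.3,-0.15,2.7],"yaw":0},{"hand":1,"slide":[2.1,-0.25,4.0],"yaw":0},{"hand":1,"slide":[2.95,-0.3,5.25],"yaw":0},{"hand":1,"slide":[3.9,-0.4,6.4],"yaw":0},{"hand":1,"slide":[3.9,-0.4,6.4],"yaw":0}]'
```

```text
time_s: 17.2
tcp_pos: [0.5048, 0.1334, 0.2844]
ee_rot: [[-0.108, -0.994, -0.003], [-0.994, 0.108, -0.001], [0.001, 0.003, -1.0]]
wrist_force: [-9.2, 3.1, 5.4]
gripper_width: 0.102
```

```bash
python3 -m inch '[{"hand":1,"slide":[0.95,-0.1,1.1],"yaw":0},{"hand":1,"slide":[2.0,-0.2,2.1],"yaw":0},{"hand":1,"slide":[3.2,-0.3,3.05],"yaw":0},{"hand":1,"slide":[4.4,-0.4,3.9],"yaw":0},{"hand":1,"slide":[5.0,-0.5,4.3],"yaw":0},{"hand":1,"slide":[5.7,-0.55,4.7],"yaw":0},{"hand":1,"slide":[5.7,-0.55,4.7],"yaw":0},{"hand":1,"slide":[5.7,-0.55,4.7],"yaw":0}]'
python3 - <<'E'
from h import *
st=sense(); print(st["joints"].round(1),st["joint_velocities"].round(2))
p=st["tcp_pos"]; s0=np.array([.4519,.1394,.1453]); X=np.array([np.cos(-.1085),np.sin(-.1085)])
d=p-s0; f=d[:2]@X; z=d[2]; print(f,z,"angle",np.degrees(np.arctan2(.006+z,.216-f)-np.arctan2(.006,.216)),"r",np.hypot(.006+z,.216-f))
s=capture("scene"); t=capture("top")
cv2.imwrite("pics/c8.png",np.hstack([cv2.resize(s,(533,400)),cv2.resize(t[170:400,360:510],(261,400))]))
E
```

```text
time_s: 18.2
tcp_pos: [0.5626, 0.1269, 0.3317]
ee_rot: [[-0.108, -0.994, -0.001], [-0.994, 0.108, -0.002], [0.003, 0.0, -1.0]]
wrist_force: [-3.9, -2.4, 5.9]
gripper_width: 0.104
[ 28.8  15.9  -2.8   0.1 -71.3 -35.1] [-0.04 -0.   -0.15  0.09  0.06  0.01]
0.1114075246964282 0.18636855372300662 angle 59.87554511950271 r 0.21896402981222637
```

View pics/c8.png

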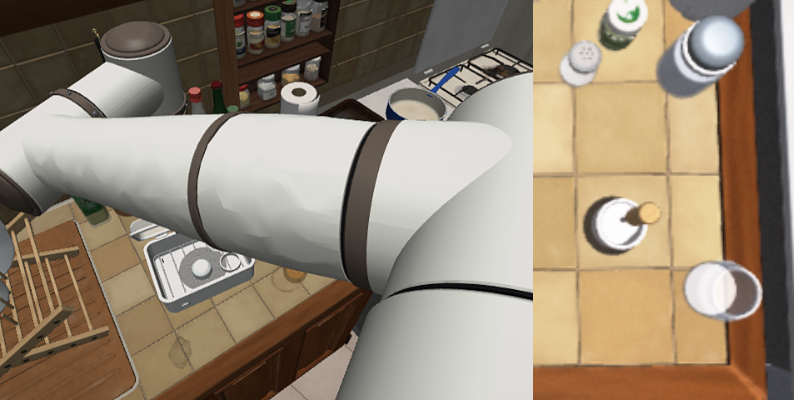

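The tub is open in the scene view (lid raised), brush upright in its holder and bottle standing in the top crop. Settle and hand in.

```bash
python3 -m inch '[{"hand":1,"slide":[0,0,0],"yaw":0},{"hand":1,"slide":[0,0,0],"yaw":0},{"hand":1,"slide":[0,0,0],"yaw":0},{"hand":1,"slide":[0,0,0],"yaw":0}]' && python3 -c "
from station import finish_job; print(finish_job())"
```

```text
time_s: 18.8
tcp_pos: [0.5625, 0.1269, 0.3316]
ee_rot: [[-0.108, -0.994, -0.001], [-0.994, 0.108, -0.003], [0.003, 0.001, -1.0]]
wrist_force: [-4.0, -1.7, 5.0]
gripper_width: 0.103
the job is handed in; nothing more can be done
None
```

I scrubbed the bottle with three strokes to the bottom, put the brush back in its holder and let it go, then opened the lid by its bar. I handed in after 18.8 s, still holding the lid; no verdict was reported.

- **Strokes:** going by the arm position, with no slip assumed, the brush tip came within about 1 to 7 mm of the bottle floor each time. It rose to about 70 mm above the floor between strokes. I felt no contact force at the bottom, so the depth rests on the geometry alone.
- **Lid:** the gripper position puts it at about 59.9° from closed. The arm was steady to within 0.1 mm over the last half second, and the fingers were closed to 9 mm on the 10 mm bar.
- **Forces:** a side load of up to about 9 N showed while following the lid's arc. About 4 N sideways and 5 N upward were left at the end.
- **Brush and bottle:** the last top picture shows the brush upright in its holder and the bottle standing where it was.
- **Bystanders:** the salt shaker, the spice jar and the closed bottle looked in place in that picture. The arm hid the two amber glasses at the end, so I didn't check them again; the arm never went near them at their height.
- **Camera disagreement:** the top and wrist cameras differed by about 3 mm on where the bar was. I aimed between them, and the grip closed on the bar.

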